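# Show a bearing ball under the inspection microscope

## Robot

A 6-joint arm with a two-finger parallel gripper is mounted at the origin on the work surface. World frame = base frame: x ahead of the robot, y to its left, z up, the work surface at z = 0. Lengths are in mm, angles in rad, forces in N, time in s.
With the tool pointing down it reaches from about 350 to 975 mm from the base axis. Payload 7.1 kg.
Tool frame: the origin (TCP) lies midway between the tips of the shut fingers; the grasp point (between the pads) lies 19 mm behind it; z points along the fingers, y is the line along which they close (so a half turn about z gives the same grasp; the last joint's range is limited). The gripper opens to 88 mm and grips with 3 to 60 N. Pads are 20 mm wide; open, the fingers measure 115 mm over their backs; the gripper's body (75 mm by 178 mm) begins 61 mm behind the grasp point.
Start: joints at [1.328, 0.423, 1.63, -0, 1.089, -0.019], TCP at [138.679, 609.404, 222.675] pointing down, gripper open.
Joint ranges: [-3, 3], [-0.9, 2.11], [0.09, 2.58], [-1.31, 4.45], [0.11, 2.69], [-2.54, 2.54]. Speed limits (rad/s): [2.39, 2.39, 3.01, 3.14, 3.14, 3.14].

## Interface

Orientations are given as a 3x3 rotation matrix whose columns are the frame's x, y, z axes.
In Python, from workcell import env, vision, sign_off gives the robot as it stands.
- The arm moves only by the tool jog_arm, never from a script. Its argument "increments" is a list of rows, each a list of 7 numbers: the turn, a rotation vector about the tool's x, y, z in units of 5 degrees (1.0 is 5 degrees), then the shift along the tool's x, y, z in units of 25 mm (1.0 is 25 mm), then the finger opening in mm, from 0 to 87.8. In form: [[ax, ay, az, x, y, z, grip], ...]. A call has 1 to 8 rows; each row is the pose to reach, as a shift and turn from the pose commanded when the call began, along the tool's axes at that moment; what a row does not reach only later rows make up. A row lasts 1/12 s, in which the tool goes at most 41.7 mm and 7.16 degrees, less where a joint would pass 70% of its speed; a pose out of reach is approached as far as the arm can. A call with a gripper value outside its range is refused whole. The fingers move at their own pace and stop on an object; "force" is the grip in N (left out, the last holds). Time passes only in rows, so rows that repeat a pose let the fingers close. It gives the time, the measured TCP pose, the force, the opening and the grip force at its end, in the units of the state.
- env.get_state(): the state, without advancing time (a new reading comes with each control period).
- vision.camera(name): name is "scene" or "top" or "wrist"; returns (picture, depth): 480x640x3 uint8, blue, green, red; 480x640 float32, mm along the optical axis (not along the pixel's ray), 0 where there is no reading.
- vision.camera_model(name): a dict with "mtx" (3x3 intrinsics, pixels), "k1" (the pictures are not rectified: a ray, as slopes to the right and down, at radius r is drawn at 1 + k1 r^2 times it, then the intrinsics apply), "eye" and "rotation" of the camera in the world; the wrist camera has in their place "tool_from_camera" (4x4, takes a point from camera to tool coordinates, whose origin is the TCP and whose axes are the flange's). Camera axes: x right, y down, z forward; pixel columns grow to the right and rows downward; lengths in mm; the calibration is good to about 2 mm. A picture is of the moment at which its call begins: read the wrist's pose just before it. camera_model takes no time and is no camera call.
- sign_off(): hands the job in; it is judged then, once.
The state is a dict: "clock": time; "qpos": joint angles; "joint_velocities": joint speeds; "joint_torque": joint torques, N m; "tool_pos": TCP position; "tool_rot": TCP orientation; "force": force on the tool from outside, world axes, zero at the start; "wrist_torque": the same for the moment, N m; "finger_gap": opening from 0.0 (shut) to 1.0 (fully open); "gripper_force": force on a finger pad.
Only numpy, scipy, OpenCV 4.12 (cv2) and the standard library are available. Lean on these libraries where they do the work, as an engineer would, in place of code of your own. Each camera call takes 0.05 s, during which the arm holds its last target. There are 200 camera calls.

## Task

On the inspection bench, press the hinged spring paddle switch all the way down to its stop to turn on the microscope lamp and let it come back up; then take the tray that holds the steel ball by its upright fin and carry it, without the ball ever leaving its shallow pocket, to the microscope. Finish while still holding the tray in the gripper, level and still in mid-air, with the pocket centred under the lens and its floor about 80 mm below the lens, touching nothing else. Do not bump the microscope, and leave the empty tray and the other things on the bench where they are.

Things in the scene. Friction and masses are not known exactly. Their poses are not given: they have to be found in the camera images.
- paddle (a joint): Angle of the paddle switch's dark steel plate, rad: 0 is up (level, at rest), 0.25 is fully down on its stop. The plate hinges about its far edge and its near edge goes down. A spring pushes it back up: pressed at paddle_press it takes about 4 N to start and 10 to 11 N to reach the stop.
- paddle_press (a point): Point to press: on the top face of the paddle plate (110 mm long, 70 mm wide, 8 mm thick, ribbed), on its centre line, 80 mm from the hinge axis and 30 mm from the free edge; 54 mm above the bench at rest, and it goes down about 20 mm to the stop. x axis along the plate towards the hinge, z up out of the plate; it moves with the plate.
- paddle_base: Fixed grey base of the paddle switch, 130 x 80 x 16 mm, with two 60 mm high hinge cheeks at its +x end, on the bench to the robot's left. Origin on the bench; the plate covers x = -65 to 45 mm; the hinge axis lies along y at x = 45 mm, z = 50 mm.
- tray: Loose black plastic plate 180 x 56 x 8 mm, 0.13 to 0.23 kg, the ball in its pocket. Origin: centre of its underside; z up, +x from the grip fin to the pocket. Bare steel fin, 50 mm long (x), 12 mm thick (y), at x = -60 mm from z = 8 to 48 mm: pinch it across its 12 mm. Pocket at x = +60 mm, 30 mm across, 3 mm deep. Centre of mass about 30 mm from the fin towards the pocket.
- tray_fin (a point): Middle of the tray's grip fin, 28 mm above the tray's underside. Axes as the tray.
- tray_pocket (a point): Centre of the pocket's flat floor, 5 mm above the tray's underside. Axes as the tray.
- ball_center (a point): Centre of the loose steel ball, 24 mm across, about 50 g, that rolls freely in the pocket (about 7 mm from the middle to where the 3 mm high rim stops it). Tipping some 35 to 40 degrees, or a jerk, rolls it out.
- scope: Stereo microscope fixed on the bench, to the right. Origin on the bench under the lens. White base plate, x -85 to 105, y -260 to 60 mm, 14 mm thick, with a black disc (to 18 mm); column 384 mm high at x 20, y -215 mm; ring lamp 72 mm across round the lens at 222 to 238 mm; head above within 40 mm of the axis (knob to 52 mm at +y), eyepieces towards +x, arm towards -y. Its -x side is free.
- scope_lens (a point): Centre of the downward lens face, 210 mm above the bench. The pocket's floor must come to 80 mm straight below it. Axes as the microscope.
- spare: The empty tray, same as the tray but with nothing in its pocket (180 x 56 x 8 mm, fin up to 48 mm). Bystander. Origin: centre of its underside.
- calculator: Black desk calculator 105 x 150 x 16 mm, bystander. Origin: centre of its underside.
- partsbox: Small clear open box 100 x 75 x 45 mm, bystander. Origin: centre of its underside.
- samplejar: Small jar with white cap, 40 mm across, 85 mm high, bystander. Origin: centre of its underside.
- screwdriver: Screwdriver lying on the bench near the robot, bystander.
- ringgauge: Steel ring gauge 56 mm across, 14 mm high, lying flat, bystander. Origin: centre of its underside.
- spraybottle: White bottle 68 mm across, 190 mm high, bystander. Origin: centre of its underside.
Not all that is in view belongs to the job. Leave any orange look-alike of the tray alone. What is shaped like the paddle_base but red is not meant.

How it is judged (in metres and radians):
On the way, in this order (a step that is already met when the one before it is completed fails the run):
1. the paddle switch is pressed down to its stop (value of joint paddle above 0.225 rad), for 0.1 s.
2. the paddle is let back up (value of joint paddle below 0.05 rad), for 0.1 s.
3. the tray is lifted clear of the bench by the gripper, ball in its pocket (height (world z) of tray above 0.03 m and contact force between the fingers and tray above 1 N and distance between ball_center and tray_pocket below 0.019 m), for 0.2 s.
At the end, for the whole second after the job is handed in: The gripper still holds the tray: pocket centre within 15 mm sideways of the lens axis, pocket floor 62 to 98 mm below the lens, tray level within 5 degrees and still, the ball in the pocket, the tray touching nothing but the fingers, the paddle back up (horizontal distance between tray_pocket and scope_lens below 0.015 m and z of tray_pocket in the frame of scope_lens between -0.098 and -0.062 m and angle between tray's own z axis and vertical below 0.09 rad and distance between ball_center and tray_pocket below 0.019 m and linear speed of tray below 0.02 m/s and angular speed of tray below 0.15 rad/s and linear speed of ball below 0.06 m/s and contact force between the fingers and tray above 1 N and contact force between tray and scope below 0.2 N and value of joint paddle below 0.05 rad); the arm keeps its last pose, push and grip.
It fails at once if the ball leaves its pocket (not (distance between ball_center and tray_pocket below 0.019 m)).
It fails at once if the microscope is bumped (over 3 N) (contact force between any of the arm, the fingers, tray and scope above 3 N).
It fails at once if a bystander is moved (over 30 mm) (distance of any of spare, calculator, partsbox, samplejar, screwdriver, ringgauge, spraybottle from where it was at the start of the episode above 0.03 m).
It also fails if it takes over 69 s, if anything falls off the work surface, if the arm or the gripper's body presses on something with over 40 N, if the wrist force passes 120 N, or if a joint passes its speed limit or range.

## Working session

There is one attempt and no reset: what is moved stays moved. The work goes in short steps, Python scripts to look and compute and a tool call to move; the robot and the scene stay as the last step left them, time stands still between calls to the robot, and variables do not carry over. Pictures are saved under pics/ and viewed, at most 10 in all, crops included, and the job is handed in when it is done.

Besides the shell and the picture viewer there is one more tool, called after ">>>" as a command line: name --pt "numbers of a row" for each row, then --argument value for the rest. jog_arm: Moves the arm, as the interface text tells. Its arguments: {"type":"object","properties":{"increments":{"type":"array","items":{"type":"array","items":{"type":"number"}}},"force":{"type":"number"}},"required":["increments"]}

```bash
mkdir -p pics
cat > h.py <<'E'
import numpy as np, cv2
from workcell import env, vision
def grab(n):
    s=env.get_state(); p,d=vision.camera(n); m=vision.camera_model(n)
    if n=="wrist":
        T=np.array(m["tool_from_camera"]); R=np.array(s["tool_rot"]).reshape(3,3)
        Rc=R@T[:3,:3]; e=R@T[:3,3]+np.array(s["tool_pos"])
    else: Rc=np.array(m["rotation"]).reshape(3,3); e=np.array(m["eye"])
    return p,d,(np.array(m["mtx"]),m["k1"],Rc,e)
def cloud(d,c):
    K,k1,R,e=c; v,u=np.mgrid[:480,:640]
    x=(u-K[0,2])/K[0,0]; y=(v-K[1,2])/K[1,1]; rd=np.hypot(x,y); r=rd.copy()
    for _ in range(10): r=rd/(1+k1*r*r)
    f=1/(1+k1*r*r)
    return np.stack([x*f*d,y*f*d,d],-1)@R.T+e
E
python3 - <<'E'
from h import *
for n in("scene","top"):
    p,d,c=grab(n); cv2.imwrite(f"pics/{n}.png",p); np.savez(f"{n}.npz",p=p,d=d,P=cloud(d,c)); print(n,c)
s=env.get_state(); print(s)
E
```

```text
scene (array([[603.29949232,   0.        , 313.21352231],
       [  0.        , 603.29949232, 250.41327318],
       [  0.        ,   0.        ,   1.        ]]), 0.04452175242749562, array([[ 0.72723287,  0.51976948, -0.44829905],
       [ 0.68634841, -0.55792315,  0.4665272 ],
       [-0.00762981, -0.64696325, -0.76248301]]), array([1037.029048  , -468.3939749 , 1081.97348173]))
top (array([[615.95050208,   0.        , 320.84348317],
       [  0.        , 615.95050208, 235.64500348],
       [  0.        ,   0.        ,   1.        ]]), 0.061390123953889944, array([[-0.00998538, -0.99611134,  0.08753563],
       [-0.99990037,  0.01081999,  0.00906517],
       [-0.00997706, -0.08743639, -0.99612014]]), array([ 409.091138  ,   65.8838669 , 1389.34131069]))
{'clock': 0.1, 'qpos': array([ 1.32802370e+00,  4.23762783e-01,  1.63057296e+00, -2.82514960e-05,
        1.08859703e+00, -1.90051048e-02]), 'joint_velocities': array([ 0.00013538, -0.00150476, -0.00186808, -0.00148594, -0.00042759,
       -0.00121707]), 'joint_torque': array([-3.11621670e-04, -5.45618355e+01, -2.74324411e+01,  6.45218580e-02,
        1.87846483e-02, -8.70757077e-06]), 'tool_pos': array([138.56039519, 608.9538887 , 221.99640773]), 'tool_rot': array([[-9.75071252e-01,  2.21891786e-01, -2.97863424e-04],
       [ 2.21891986e-01,  9.75070376e-01, -1.30684496e-03],
       [ 4.59639026e-07, -1.34036046e-03, -9.99999102e-01]]), 'force': array([0.07918716, 0.13051796, 0.1198547 ]), 'wrist_torque': array([-0.00486889,  0.01506617,  0.02679829]), 'gripper_force': 0.0, 'finger_gap': 0.999621226171776}
```

View pics/top.png

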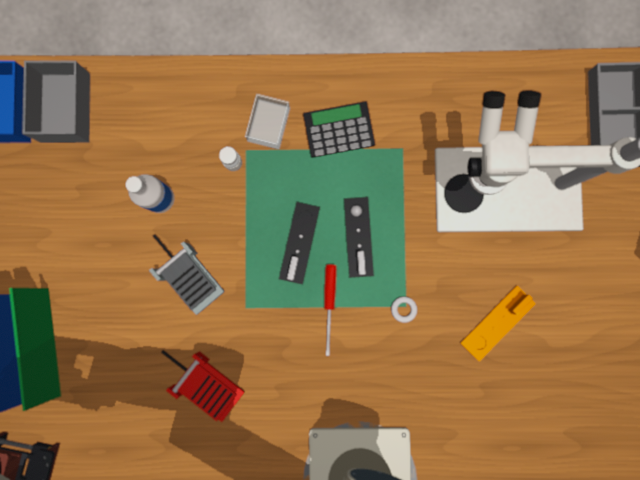

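View pics/scene.png

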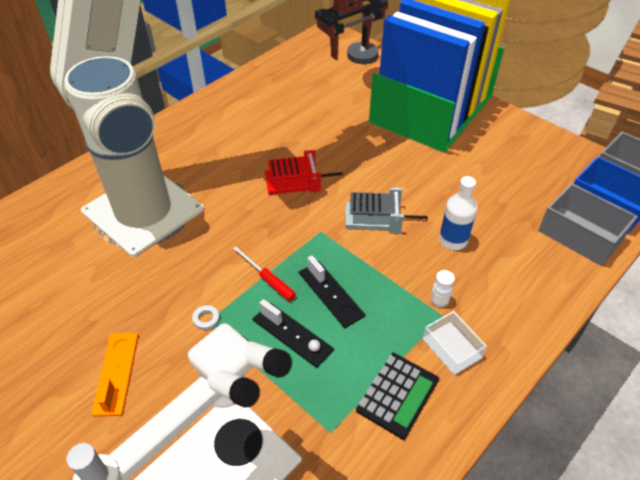

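The top view shows the grey paddle at (186,278), hinged towards its upper left. The ball tray is at (358,237), with its ball at (356,211) and its fin at (361,263). The spare is at (299,243). The microscope base spans (436–582, 149–231), with its disc at (464,193). The scene view agrees with this layout.

```bash
cat > m.py <<'E'
from h import *
z=np.load("top.npz"); p,P=z["p"].astype(int),z["P"]; 
def box(v0,v1,u0,u1,lo,hi,f=lambda q:q.sum(-1)>=0):
    m=np.zeros((480,640),bool); m[v0:v1,u0:u1]=True
    m&=(P[...,2]>lo)&(P[...,2]<hi)&f(p)
    m=cv2.morphologyEx(m.astype(np.uint8),cv2.MORPH_OPEN,np.ones((2,2)))>0
    Q=P[m]; r=cv2.minAreaRect(Q[:,:2].astype(np.float32)); print(len(Q),"med z",np.median(Q[:,2]),"rect",np.round(r[0],1),np.round(r[1],1),round(r[2],2),"mean",Q.mean(0).round(1)); return Q
dark=lambda q:q.max(-1)<75
print("bench",np.median(P[320:420,400:450].reshape(-1,3),0))
print("tray");box(190,285,338,380,-5,20,dark)
print("fin");box(190,285,338,380,35,60)
print("ball");box(190,230,338,380,20,40)
print("spare");box(195,290,275,325,-5,20,dark); box(195,290,275,325,35,60)
print("paddle");box(240,320,150,225,43,58,dark); box(240,320,150,225,43,80)
print("paddle base");box(240,320,150,225,8,80)
print("cheeks");box(230,320,140,225,57,80)
print("scope base");box(140,240,425,595,7,22)
print("disc");box(170,220,440,490,7,30,dark)
print("column");box(110,190,590,640,360,410)
print("head");box(100,200,460,540,240,600)
E
python3 m.py
python3 - <<'E'
import cv2
p=cv2.imread('pics/top.png')
cv2.imwrite('pics/c1.png',cv2.resize(p[225:325,140:230],None,fx=6,fy=6,interpolation=2))
E
```

```text
bench [ 232.99902323 -147.1142624     0.85649327]
tray
1487 med z 9.092054375761563 rect [507.2  -3.1] [ 94.2 220.7] 78.0 mean [528.7  -6.6  13.1]
fin
129 med z 47.98772455764151 rect [467.6 -11.5] [49.5 14.4] 2.57 mean [466.2 -10.7  41.3]
ball
79 med z 26.194271484590672 rect [583.3  -2.3] [18.4 21.6] 5.07 mean [582.9  -1.9  23.7]
spare
1593 med z 8.91617970334255 rect [507.5  99. ] [108.7 177. ] 77.04 mean [520.5 123.3  16.8]
132 med z 47.99068652993867 rect [445.1 102.7] [90.3 49.6] 74.35 mean [454.9 139.4  51.9]
paddle
264 med z 55.013625468835585 rect [419.3 355.6] [66.1 61.7] 39.02 mean [417.7 355.8  55. ]
1876 med z 55.296319560237635 rect [404.3 264.4] [372.6 137.6] 71.1 mean [436.3 368.3  59. ]
paddle base
2467 med z 54.10023795959273 rect [405.1 275. ] [393. 143.] 71.1 mean [436.  363.6  50.9]
cheeks
125 med z 58.54668232752192 rect [438.7 376.3] [122.2  95.1] 34.8 mean [461.1 383.5  57.6]
scope base
8065 med z 15.424710613619254 rect [ 603.  -225.4] [251.2 653.2] 12.62 mean [ 604.2 -331.8   20.7]
disc
993 med z 19.128002417692414 rect [541.  -94.1] [ 84.  406.2] 27.84 mean [ 616.3 -238.4   25.1]
column
112 med z 374.04088951645326 rect [ 635.3 -444.9] [26.9 10.1] 24.98 mean [ 636.9 -443.3  373.5]
head
4327 med z 356.25080072694345 rect [ 605.2 -188.3] [168.6 642. ] 38.1 mean [ 651.6 -242.6  343.6]
```

View pics/c1.png

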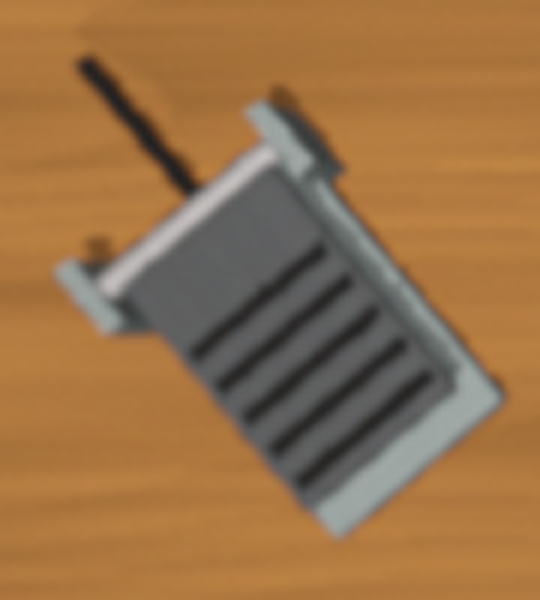

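The crop shows the plate with its free edge centred near crop (382,437) and its hinge rod centred near (188,220). The even-sized morphology kernel shifted the masks, so I'll redo the fit.

```bash
sed -i 's/np.ones((2,2))/np.ones((3,3))/' m.py
cat >> m.py <<'E'
_,_,c=None,None,None
from workcell import vision
m=vision.camera_model("top"); K=np.array(m["mtx"]);R=np.array(m["rotation"]).reshape(3,3);e=np.array(m["eye"])
def ray(u,v,zz):
    x=np.array([(u-K[0,2])/K[0,0],(v-K[1,2])/K[1,1]]); r=x.copy()
    for _ in range(10): r=x/(1+m["k1"]*(r@r))
    g=R@np.array([r[0],r[1],1]); return e+g*(zz-e[2])/g[2]
cr=lambda a,b:ray(140+a/6-.4,225+b/6-.4,55)
F=cr(382,437);H=cr(188,220);print("free",F,"hinge",H,np.linalg.norm(F-H))
d=(H-F)/np.linalg.norm(H-F);print("press",F+30*d,"yaw",np.arctan2(d[1],d[0]))
for a,b in((105,285),(285,165),(455,375),(310,500)): print(cr(a,b))
t=ray(345,199,8),ray(368,197,8),ray(373,275,8),ray(350,277,8);print("tray corners",*t,sum(t)/4)
s=[ray(*q,14) for q in((436,149),(436,231),(582,230))];print("scope corners",*s)
E
python3 m.py
```

```text
bench [ 232.99902323 -147.1142624     0.85649327]
tray
1477 med z 9.00785935139993 rect [527.6  -5.1] [176.   53.5] 3.03 mean [531.4  -4.6   9. ]
fin
129 med z 48.56033854909742 rect [468.5  -8.1] [48.7 12.2] 2.8 mean [468.1  -8.1  48.8]
ball
77 med z 26.496619573878434 rect [5.856e+02 4.000e-01] [20.3 18.7] 87.27 mean [5.851e+02 4.000e-01 2.660e+01]
spare
1580 med z 8.998649349705033 rect [516.2 127.9] [ 53.9 176.9] 76.85 mean [523.6 125.8   8.9]
126 med z 49.452535956140196 rect [458.2 141.8] [11.9 48.3] 76.91 mean [458.2 141.5  49. ]
paddle
88 med z 55.37351457922193 rect [420.5 359.3] [65.9 56.1] 40.55 mean [413.1 360.6  54.8]
1868 med z 55.45823199142478 rect [439.  372.5] [124.5  96.4] 39.65 mean [438.6 371.3  55.4]
paddle base
2456 med z 54.241887093754485 rect [453.5 384.6] [183.1  96.4] 39.16 mean [438.2 366.8  46.4]
cheeks
47 med z 60.91261937217246 rect [470.1 398.1] [17.  94.5] 34.24 mean [470.4 399.4  61.1]
scope base
7862 med z 15.308468472630693 rect [ 631.1 -342.2] [320.7 189.6] 89.79 mean [ 606.9 -332.9   15.3]
disc
991 med z 19.128002417692414 rect [ 619.4 -237.2] [
[... 256 characters left out ...]
395.5150539  332.59455674  55.        ] hinge [474.21448962 402.99820787  55.        ] 105.59486386560593
press [417.87393562 352.59656684  55.        ] yaw 0.7298175543441449
[451.1647984 432.4230208  55.       ]
[493.687477   368.34440981  55.        ]
[417.36598436 306.59661082  55.        ]
[373.39812114 358.11174495  55.        ]
tray corners [613.07500253  22.99281061   8.        ] [617.01742154 -29.02733716   8.        ] [440.90513634 -37.25187607   8.        ] [436.94198958  14.18288714   8.        ] [526.9848875   -7.27587887   8.        ]
scope corners [ 723.48695726 -183.54571857   14.        ] [ 537.57365066 -178.97136084   14.        ] [ 536.20531616 -498.89742228   14.        ]
```

>>> jog_arm --pt "0 0 0 -13.17 -7.52 0 0" --pt "0 0 0 -13.17 -7.52 0 0" --pt "0 0 0 -13.17 -7.52 0 0" --pt "0 0 0 -13.17 -7.52 1 0" --pt "0 0 0 -13.17 -7.52 2 0" --pt "0 0 0 -13.17 -7.52 3 0" --pt "0 0 0 -13.17 -7.52 4 0" --pt "0 0 0 -13.17 -7.52 5 0" --force 60

```text
clock: 0.77
tool_pos: [373.0, 395.2, 149.9]
tool_rot: [[-0.975, 0.222, 0.002], [0.222, 0.975, 0.002], [-0.002, 0.003, -1.0]]
force: [1.2, 0.2, -0.4]
finger_gap: 0.434
gripper_force: 0.0
```

>>> jog_arm --pt "0 0 0 0 0 0 0" --pt "0 0 0 0 0 0 0" --pt "0 0 0 0 0 0 0" --pt "0 0 0 0 0 0 0"

```text
clock: 1.1
tool_pos: [370.8, 397.3, 150.1]
tool_rot: [[-0.975, 0.221, 0.001], [0.221, 0.975, 0.001], [-0.001, 0.001, -1.0]]
force: [-0.1, -0.1, 0.8]
finger_gap: 0.127
gripper_force: 0.0
```

Run:
```python
from h import *
p,d,c=grab("wrist"); cv2.imwrite("pics/w1.png",p); np.savez("w1.npz",p=p,P=cloud(d,c)); print(env.get_state()["tool_pos"])
```

```text
[370.61762798 397.46692685 150.2061977 ]
```

View pics/w1.png

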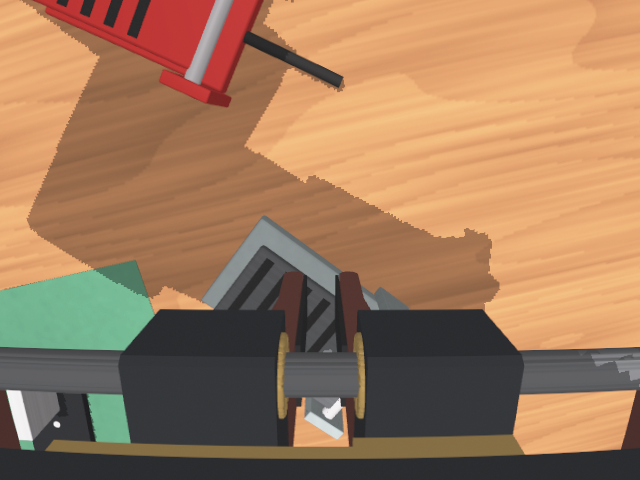

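The wrist view shows the grey paddle below and behind the fingers and the red one at upper left. The fingers are still closing. I'll move over the press point.

>>> jog_arm --pt "0 0 0 -1.2 -0.7 0 0" --pt "0 0 0 -2.24 -1.32 0.6 0" --pt "0 0 0 -2.24 -1.32 1.6 0" --pt "0 0 0 -2.24 -1.32 2.4 0" --pt "0 0 0 -2.24 -1.32 3 0" --pt "0 0 0 -2.24 -1.32 3 0"

```text
clock: 1.65
tool_pos: [416.5, 351.4, 72.5]
tool_rot: [[-0.975, 0.221, -0.003], [0.221, 0.975, -0.002], [0.002, -0.003, -1.0]]
force: [-0.3, 0.0, -0.1]
finger_gap: 0.004
gripper_force: 0.0
```

>>> jog_arm --pt "0 0 0 0 0 0.4 0" --pt "0 0 0 0 0 0.8 0" --pt "0 0 0 0 0 1.2 0" --pt "0 0 0 0 0 1.4 0" --pt "0 0 0 0 0 1.52 0" --pt "0 0 0 0 0 1.6 0" --pt "0 0 0 0 0 1.6 0" --pt "0 0 0 0 0 1.6 0"

```text
clock: 2.32
tool_pos: [419.7, 353.6, 36.9]
tool_rot: [[-0.975, 0.221, 0.004], [0.221, 0.975, 0.003], [-0.003, 0.004, -1.0]]
force: [-3.4, -0.4, 22.1]
finger_gap: 0.006
gripper_force: 10.9
```

>>> jog_arm --pt "0 0 0 0 0 0.06 0" --pt "0 0 0 0 0 0.06 0" --pt "0 0 0 0 0 0.06 0"

```text
clock: 2.57
tool_pos: [419.8, 353.7, 36.4]
tool_rot: [[-0.975, 0.221, 0.004], [0.221, 0.975, 0.004], [-0.003, 0.005, -1.0]]
force: [-7.5, -1.6, 33.2]
finger_gap: 0.003
gripper_force: 17.0
```

Run:
```python
from h import *
s=env.get_state();print(s["tool_pos"],s["force"])
p,d,c=grab("top"); P=cloud(d,c); q=p.astype(int)
m=np.zeros((480,640),bool); m[240:320,150:225]=True
for u,v in((205,300),(200,303),(212,291),(190,288),(180,277)): print(P[v,u].round(1))
cv2.imwrite("pics/t2.png",cv2.resize(p[225:325,140:230],None,fx=6,fy=6))
```

```text
[419.84440186 353.67696113  36.39989363] [-7.46208424 -1.56502293 33.20575769]
[395.2 257.  419.6]
[391.6 254.1 471.4]
[409.1 293.6 164.3]
[414.  271.8 459.3]
[430.6 286.3 462. ]
```

View pics/t2.png

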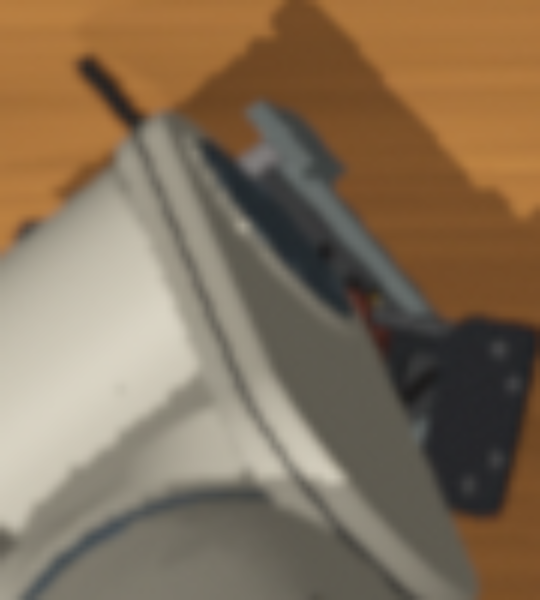

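The arm hides the plate, but the force jumped from 22 to 33 N for only 0.5 mm of travel, so the paddle is on its stop. I'll release it and go to the tray.

>>> jog_arm --pt "0 0 0 0 0 -1.5 0" --pt "0 0 0 0 0 -3 0" --pt "0 0 -1.4 -1.5 -4 -4 0" --pt "0 0 -3.18 -5.14 -13.64 -4 40" --pt "0 0 -3.18 -5.14 -13.64 -4 40" --pt "0 0 -3.18 -5.14 -13.64 -4 40" --pt "0 0 -3.18 -5.14 -13.64 -4 40" --pt "0 0 -3.18 -5.14 -13.64 -4 40"

```text
clock: 3.28
tool_pos: [451.8, 107.9, 127.5]
tool_rot: [[-0.998, -0.055, 0.001], [-0.055, 0.998, 0.0], [-0.001, 0.0, -1.0]]
force: [0.0, 0.1, -0.6]
finger_gap: 0.347
gripper_force: 0.0
```

>>> jog_arm --pt "0 0 0 0 0 0 40" --pt "0 0 0 0 0 0 40"

```text
clock: 3.45
tool_pos: [452.2, 107.7, 127.4]
tool_rot: [[-0.999, -0.049, 0.001], [-0.049, 0.999, 0.0], [-0.001, 0.0, -1.0]]
force: [0.4, 0.7, 0.0]
finger_gap: 0.446
gripper_force: 0.0
```

Run:
```python
from h import *
s=env.get_state();print(s["tool_pos"],s["tool_rot"],s["force"],s["qpos"],s["clock"])
p,d,c=grab("top"); P=cloud(d,c)
for u,v in((210,289),(203,299),(195,295),(190,288),(180,277)): print(P[v,u].round(1))
```

```text
[452.1839706  107.66959144 127.37889314] [[-9.98784118e-01 -4.92862611e-02  1.07245213e-03]
 [-4.92859567e-02  9.98784661e-01  3.08450356e-04]
 [-1.08635111e-03  2.55218487e-04 -9.99999377e-01]] [0.35452088 0.67342432 0.01287645] [ 2.08100047e-01  3.40838351e-01  2.04516038e+00  1.17132947e-04
  7.54480887e-01 -1.41208768e+00] 3.45
[413.4 318.5  53.5]
[392.2 333.   55.4]
[401.  349.7  58.5]
[416.1 361.1  55.9]
[440.  383.   55.2]
```

>>> jog_arm --pt "0 0 0 -0.1 -1.5 0 40" --pt "0 0 0 -0.3 -3 0 40" --pt "0 0 0 -0.41 -4.66 0.5 40" --pt "0 0 0 -0.41 -4.66 1 40" --pt "0 0 0 -0.41 -4.66 1.5 40" --pt "0 0 0 -0.41 -4.66 1.5 40" --pt "0 0 0 -0.41 -4.66 1.5 40"

```text
clock: 4.08
tool_pos: [467.8, -5.0, 89.1]
tool_rot: [[-0.998, -0.056, -0.001], [-0.056, 0.998, 0.0], [0.001, 0.0, -1.0]]
force: [0.0, -0.2, -0.6]
finger_gap: 0.457
gripper_force: 0.0
```

Run:
```python
from h import *
s=env.get_state();print(s["tool_pos"],s["tool_rot"][0])
p,d,c=grab("wrist"); P=cloud(d,c);cv2.imwrite("pics/w2.png",p)
R=np.array(s["tool_rot"]);L=(P-s["tool_pos"])@R
m=(P[...,2]>40)&(P[...,2]<53)&(abs(P[...,0]-468)<40)&(abs(P[...,1]+8)<14)
print(m.sum(),cv2.minAreaRect(P[m][:,:2].astype(np.float32)),P[m].mean(0))
```

```text
[467.81607174  -5.04697938  89.11572138] [-0.99844243 -0.05577187 -0.00148646]
2296 ((466.6645812988281, -10.728263854980469), (49.8108024597168, 11.914369583129883), 2.5932765007019043) [465.19365893 -10.74928074  47.7853336 ]
```

View pics/w2.png

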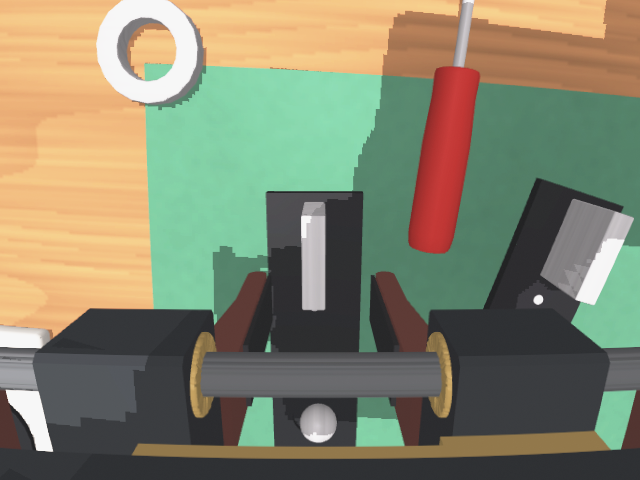

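The wrist view shows the fin (302–326, 203–310) centred between the open fingers, with the ball at (318,423) in its pocket. The screwdriver is clear. I'll descend.

>>> jog_arm --pt "0 0 0 0 -0.07 0.4 40" --pt "0 0 0 0 -0.07 0.9 40" --pt "0 0 0 0 -0.07 1.4 40" --pt "0 0 0 0 -0.07 1.9 40" --pt "0 0 0 0 -0.07 2.4 40" --pt "0 0 0 0 -0.07 2.8 40" --pt "0 0 0 0 -0.07 3 40" --pt "0 0 0 0 -0.07 3 40"

```text
clock: 4.8
tool_pos: [467.7, -7.8, 13.7]
tool_rot: [[-0.999, -0.054, -0.001], [-0.054, 0.999, 0.0], [0.001, 0.0, -1.0]]
force: [0.1, -0.3, -1.0]
finger_gap: 0.456
gripper_force: 0.0
```

>>> jog_arm --pt "0 0 0 0 0 0 30" --pt "0 0 0 0 0 0 24" --pt "0 0 0 0 0 0 20" --pt "0 0 0 0 0 0 16" --pt "0 0 0 0 0 0 14" --pt "0 0 0 0 0 0 12" --pt "0 0 0 0 0 0 10" --pt "0 0 0 0 0 0 8" --force 10

```text
clock: 5.47
tool_pos: [468.4, -8.3, 14.8]
tool_rot: [[-0.999, -0.053, 0.0], [-0.053, 0.999, -0.0], [-0.0, -0.0, -1.0]]
force: [-2.0, -1.5, 5.4]
finger_gap: 0.136
gripper_force: 10.0
```

>>> jog_arm --pt "0 0 0 0 0 0 0" --pt "0 0 0 0 0 0 0" --pt "0 0 0 0 0 0 0" --pt "0 0 0 0 0 0 0" --force 60

```text
clock: 5.8
tool_pos: [468.4, -8.3, 14.9]
tool_rot: [[-0.999, -0.053, 0.0], [-0.053, 0.999, -0.0], [-0.0, -0.0, -1.0]]
force: [-0.9, -2.2, 5.3]
finger_gap: 0.135
gripper_force: 60.0
```

>>> jog_arm --pt "0 0 0 0 0 -0.04 0" --pt "0 0 0 0 0 -0.12 0" --pt "0 0 0 0 0 -0.24 0" --pt "0 0 0 0 0 -0.4 0" --pt "0 0 0 0 0 -0.6 0" --pt "0 0 0 0 0 -0.8 0" --pt "0 0 0 0 0 -1 0" --pt "0 0 0 0 0 -1.2 0"

```text
clock: 6.47
tool_pos: [468.3, -8.2, 45.2]
tool_rot: [[-0.999, -0.054, 0.0], [-0.054, 0.999, -0.0], [-0.0, -0.0, -1.0]]
force: [0.4, 0.6, -1.9]
finger_gap: 0.133
gripper_force: 60.0
```

>>> jog_arm --pt "0 0 0 0 0 -0.2 0" --pt "0 0 0 0 0 -0.4 0" --pt "0 0 0 0 0 -0.6 0" --pt "0 0 0 0 0 -0.78 0" --pt "0 0 0 0 0 -0.92 0" --pt "0 0 0 0 0 -1 0" --pt "0 0 0 0 0 -1 0" --pt "0 0 0 0 0 -1 0"

```text
clock: 7.13
tool_pos: [468.1, -8.2, 69.6]
tool_rot: [[-0.999, -0.054, -0.0], [-0.054, 0.999, -0.0], [0.0, -0.0, -1.0]]
force: [-0.4, -0.6, -2.2]
finger_gap: 0.132
gripper_force: 60.0
```

```bash
cat > t.py <<'E'
from h import *
import sys
s=env.get_state();t=np.array(s["tool_pos"]);R=np.array(s["tool_rot"]);print(t.round(1),R.round(3).tolist(),s["force"],s["wrist_torque"],s["gripper_force"])
for n in("top","scene"):
    p,d,c=grab(n);P=cloud(d,c);L=(P-t)@R  # tool coords: -x towards pocket, z down
    m=(d>0)&(abs(L[...,1])<27)&(L[...,0]<-15)&(L[...,0]>-160)&(abs(L[...,2]-7)<22)&(p.max(-1)<80)
    if m.sum()<20: print(n,"few");continue
    Q=P[m]; a=np.c_[Q[:,:2]-t[:2],np.ones(len(Q))]
    k=np.ones(len(Q),bool)
    for _ in range(4):
        w=np.linalg.lstsq(a[k],Q[k,2],rcond=None)[0]; k=abs(a@w-Q[:,2])<4
    print(n,len(Q),k.sum(),"slope x,y (rad)",w[:2].round(4),"z",w[2].round(1),"rect",cv2.minAreaRect(Q[k][:,:2].astype(np.float32)))
    b=(abs(L[...,1])<27)&(L[...,0]<-95)&(L[...,0]>-150)&(P[...,2]>(P[...,:2]-t[:2])@w[:2]+w[2]+10)&(P[...,2]<t[2]+20)
    print(" ball",b.sum(),P[b].mean(0).round(1))
    if len(sys.argv)>1: cv2.imwrite(f"pics/{sys.argv[1]}_{n}.png",p)
E
python3 t.py a
```

```text
[468.1  -8.2  69.6] [[-0.999, -0.054, -0.0], [-0.054, 0.999, -0.0], [0.0, -0.0, -1.0]] [-0.39885941 -0.62399922 -2.19022824] [0.00229896 0.127565   0.07473643] 59.997838139534
top 713 595 slope x,y (rad) [-0.0083 -0.0048] z 64.6 rect ((579.6011962890625, -2.075071334838867), (75.20793151855469, 53.728843688964844), 2.261147975921631)
 ball 95 [584.6   1.2  80.9]
scene 1395 1284 slope x,y (rad) [-0.0049 -0.0001] z 62.5 rect ((551.1822509765625, -3.77996826171875), (136.01046752929688, 53.91954040527344), 3.1426889896392822)
 ball 98 [588.3  -2.3  79.1]
```

The tray is level in the grip to about 0.5° and the ball is in its pocket. I'll raise it, then carry it right while staying back in x.

>>> jog_arm --pt "0 0 0 0 0 -0.1 0" --pt "0 0 0 0.05 0 -0.3 0" --pt "0 0 0 0.15 -0.05 -0.7 0" --pt "0 0 0 0.25 -0.15 -1.15 0" --pt "0 0 0 0.38 -0.3 -1.65 0" --pt "0 0 0 0.5 -0.5 -2.15 0" --pt "0 0 0 0.62 -0.8 -2.55 0" --pt "0 0 0 0.74 -1.15 -2.84 0"

```text
clock: 7.9
tool_pos: [451.4, -38.5, 142.4]
tool_rot: [[-0.999, -0.054, 0.002], [-0.054, 0.999, -0.0], [-0.002, -0.0, -1.0]]
force: [1.0, -0.6, -1.3]
finger_gap: 0.133
gripper_force: 60.0
```

>>> jog_arm --pt "0 0 0 0.12 -0.4 0 0" --pt "0 0 0 0.24 -0.85 0 0" --pt "0 0 0 0.36 -1.3 0 0" --pt "0 0 0 0.48 -1.75 0 0" --pt "0 0 0 0.6 -2.2 0 0" --pt "0 0 0 0.72 -2.65 0 0" --pt "0 0 0 0.84 -3.1 0 0" --pt "0 0 0 0.92 -3.55 0 0"

```text
clock: 8.57
tool_pos: [432.2, -129.0, 140.2]
tool_rot: [[-0.999, -0.053, -0.001], [-0.053, 0.999, 0.0], [0.001, 0.0, -1.0]]
force: [-0.1, -0.2, -2.1]
finger_gap: 0.136
gripper_force: 60.0
```

>>> jog_arm --pt "0 0 0 0.05 -0.45 0 0" --pt "0 0 0 0.06 -0.9 0 0" --pt "0 0 0 0.06 -1.35 0 0" --pt "0 0 0 0.06 -1.8 0 0" --pt "0 0 0 0.06 -2.25 0 0" --pt "0 0 0 0.06 -2.7 0 0" --pt "0 0 0 0.06 -3.15 0 0" --pt "0 0 0 0.06 -3.55 0 0"

```text
clock: 9.23
tool_pos: [436.4, -217.7, 140.6]
tool_rot: [[-0.999, -0.054, 0.0], [-0.054, 0.999, -0.0], [-0.0, -0.0, -1.0]]
force: [-1.1, 0.3, -2.9]
finger_gap: 0.13
gripper_force: 60.0
```

>>> jog_arm --pt "0 0 0 0 -0.35 0 0" --pt "0 0 0 0 -0.65 0 0" --pt "0 0 0 0 -0.9 0 0" --pt "0 0 0 0 -1.1 0 0" --pt "0 0 0 0 -1.22 0 0" --pt "0 0 0 0 -1.25 0 0" --pt "0 0 0 0 -1.25 0 0" --pt "0 0 0 0 -1.25 0 0"

```text
clock: 9.9
tool_pos: [437.9, -247.4, 140.5]
tool_rot: [[-0.999, -0.054, -0.0], [-0.054, 0.999, 0.0], [0.0, 0.0, -1.0]]
force: [-0.2, -0.1, -1.7]
finger_gap: 0.132
gripper_force: 60.0
```

```bash
python3 t.py b
```

```text
[ 437.9 -247.4  140.5] [[-0.999, -0.054, -0.0], [-0.054, 0.999, 0.0], [0.0, 0.0, -1.0]] [-0.22915106 -0.06315392 -1.72050132] [ 0.00728369  0.11044354 -0.00858797] 59.99795079231262
top 1304 1163 slope x,y (rad) [-0.0026 -0.0086] z 134.9 rect ((519.9320678710938, -242.7530517578125), (133.78012084960938, 53.39788818359375), 3.235711097717285)
 ball 102 [ 553.8 -236.5  152. ]
scene 1003 972 slope x,y (rad) [-0.0051 -0.0056] z 134.1 rect ((520.7298583984375, -243.3346710205078), (135.79832458496094, 53.13459014892578), 2.8524980545043945)
 ball 0 [nan nan nan]t.py:14: RuntimeWarning: Mean of empty slice.
  print(" ball",b.sum(),P[b].mean(0).round(1))
  ret = um.true_divide(
```

View pics/b_scene.png

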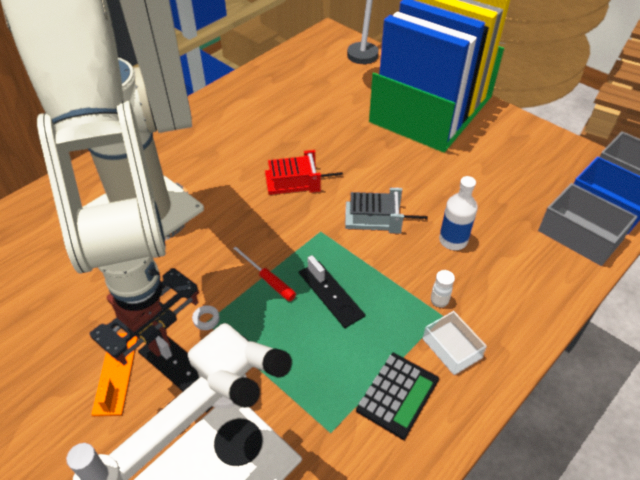

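The scene shows the tray held short of the scope head, level, with the wide side of the gripper along y. The pocket is at about (557.5, −241), so it needs 63 mm in +x.

>>> jog_arm --pt "0 0 0 -0.08 0 0 0" --pt "0 0 0 -0.24 -0.01 0 0" --pt "0 0 0 -0.44 -0.02 0 0" --pt "0 0 0 -0.64 -0.03 0 0" --pt "0 0 0 -0.84 -0.04 0 0" --pt "0 0 0 -1.04 -0.05 0 0" --pt "0 0 0 -1.24 -0.06 0 0" --pt "0 0 0 -1.4 -0.07 0 0"

```text
clock: 10.67
tool_pos: [473.7, -247.5, 140.5]
tool_rot: [[-0.999, -0.054, 0.0], [-0.054, 0.999, -0.0], [-0.0, -0.0, -1.0]]
force: [-0.1, -0.8, -1.1]
finger_gap: 0.131
gripper_force: 60.0
```

>>> jog_arm --pt "0 0 0 -0.18 -0.01 0 0" --pt "0 0 0 -0.36 -0.02 0 0" --pt "0 0 0 -0.54 -0.03 0 0" --pt "0 0 0 -0.72 -0.04 0 0" --pt "0 0 0 -0.88 -0.05 0 0" --pt "0 0 0 -1.0 -0.06 0 0" --pt "0 0 0 -1.08 -0.06 0 0" --pt "0 0 0 -1.12 -0.06 0 0"

```text
clock: 11.33
tool_pos: [501.3, -247.5, 140.5]
tool_rot: [[-0.999, -0.054, -0.0], [-0.054, 0.999, 0.0], [0.0, 0.0, -1.0]]
force: [-1.2, 0.1, -2.1]
finger_gap: 0.132
gripper_force: 60.0
```

>>> jog_arm --pt "0 0 0 0 0 0 0" --pt "0 0 0 0 0 0 0" --pt "0 0 0 0 0 0 0" --pt "0 0 0 0 0 0 0" --pt "0 0 0 0 0 0 0" --pt "0 0 0 0 0 0 0" --pt "0 0 0 0 0 0 0" --pt "0 0 0 0 0 0 0"

```text
clock: 12.0
tool_pos: [501.1, -247.6, 140.6]
tool_rot: [[-0.999, -0.054, 0.0], [-0.054, 0.999, -0.0], [-0.0, -0.0, -1.0]]
force: [0.3, -0.3, -2.5]
finger_gap: 0.132
gripper_force: 60.0
```

```bash
python3 t.py c 2>/dev/null
python3 - <<'E'
from h import *
a=cv2.imread('pics/c_top.png')[80:260,380:620];b=cv2.imread('pics/c_scene.png')[240:480,80:340]
cv2.imwrite('pics/cc.png',np.hstack([cv2.resize(a,(400,300)),cv2.resize(b,(325,300))]))
E
```

```text
[ 501.1 -247.6  140.6] [[-0.999, -0.054, 0.0], [-0.054, 0.999, -0.0], [-0.0, -0.0, -1.0]] [ 0.28996577 -0.28158347 -2.49026816] [ 0.02913065  0.13737789 -0.00457004] 59.997798800468445
top 925 792 slope x,y (rad) [-0.009   0.0044] z 135.3 rect ((582.162841796875, -243.00857543945312), (132.3815155029297, 53.566341400146484), 3.118518114089966)
 ball 20 [ 610.7 -231.2  147.8]
scene 889 825 slope x,y (rad) [-0.011   0.0063] z 133.9 rect ((583.8801879882812, -243.10409545898438), (135.55096435546875, 53.95878219604492), 3.0755488872528076)
 ball 82 [ 624.3 -242.1  147.8]
```

View pics/cc.png

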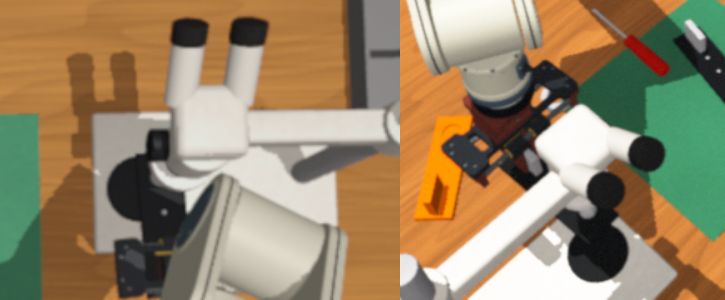

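The tray's pocket end is under the head and the ball is in its pocket at about (624, −242). The pocket is at about (621, −241), level and still.

```bash
python3 -c "
from workcell import sign_off
print(sign_off())"
```

```text
the job is handed in; nothing more can be done
None
```

The job is handed in, with no verdict returned: I pressed the paddle to its stop and let it back up, and the tray is held level and still with the ball in its pocket, measured within a few millimetres of the lens axis and about 80 mm below the lens.

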